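# Put the loose teapot spares away in the parts caddy

## Robot

A 6-joint arm with a two-finger parallel gripper is mounted at the origin on the work surface. World frame = base frame: x ahead of the robot, y to its left, z up, the work surface at z = 0. Lengths are in mm, angles in rad, forces in N, time in s.
With the tool pointing down it reaches from about 400 to 925 mm from the base axis. Payload 12.5 kg.
Tool frame: the origin (TCP) lies on the mounting face of the last link; the fingertips stand 190 mm ahead of it and the grasp point (between the pads) lies 171 mm ahead of it; z points along the fingers, y is the line along which they close (so a half turn about z gives the same grasp; the last joint's range is limited). The gripper opens to 95 mm and grips with 3 to 60 N. Pads are 20 mm wide; open, the fingers measure 119 mm over their backs; the gripper's body (75 mm by 180 mm) begins 59 mm behind the grasp point.
Start: joints at [-1.262, 0.491, 1.559, -0, 1.092, -0.106], TCP at [251.898, -571.99, 404.761] pointing down, gripper open.
Joint ranges: [-3.1, 3.1], [-0.84, 2.19], [0.05, 2.79], [-1.13, 4.28], [0.06, 2.93], [-2.69, 2.69]. Speed limits (rad/s): [2.22, 2.22, 2.79, 3.14, 3.14, 3.14].

## Interface

Orientations are given as [roll, pitch, yaw] about the fixed x, y, z axes, in that order (R = Rz(yaw) Ry(pitch) Rx(roll)).
In Python, from cell import * gives the robot as it stands.
- The arm moves only by the tool arm_command, never from a script. Its argument "rows" is a list that holds one entry, the list of rows, each a list of 7 numbers: the shift along the tool's x, y, z normalised to -1 to 1, where 1 is 0.15 m, then the turn, a rotation vector about the tool's x, y, z normalised to -1 to 1, where 1 is 360 degrees, then the opening, from -1 (shut) to 1 (fully open). A call has 1 to 10 rows; each row is the pose to reach, as a shift and turn from the pose commanded when the call began, along the tool's axes at that moment, turning the shorter way round; what a row does not reach only later rows make up. A row lasts 1/12 s, in which the tool goes at most 41.7 mm and 7.16 degrees, less where a joint would pass 70% of its speed; a pose out of reach is approached as far as the arm can. A call with a number of a shift or a turn outside -1 to 1 is refused whole. A call with a gripper value outside its range is refused whole. The fingers move at their own pace and stop on an object; the grip force is fixed at half the most. Time passes only in rows, so rows that repeat a pose let the fingers close. It gives the time, the measured TCP pose, the force, the opening and the grip force at its end, in the units of the state.
- state(): the state, without advancing time (a new reading comes with each control period).
- read_camera(name): name is "scene" or "top" or "wrist"; returns (picture, depth): 400x640x3 uint8, red, green, blue; 400x640 float32, mm along the optical axis (not along the pixel's ray), 0 where there is no reading.
- get_calibration(name): a dict with "camera_matrix" (3x3 intrinsics, pixels), "position" and "orientation" of the camera in the world; the wrist camera has in their place "hand_eye" (4x4, takes a point from camera to tool coordinates, whose origin is the TCP and whose axes are the flange's). Camera axes: x right, y up, looking along -z (the intrinsics and any distortion apply to the point x, -y, -z); pixel columns grow to the right and rows downward; lengths in mm; the calibration is good to about 2 mm. A picture is of the moment at which its call begins: read the wrist's pose just before it. get_calibration takes no time and is no camera call.
- job_done(): hands the job in; it is judged then, once.
The state is a dict: "t": time; "joints": joint angles; "qvel": joint speeds; "tau": joint torques, N m; "eef_pos": TCP position; "tcp_rot": TCP orientation; "ft_force": force on the tool from outside, world axes, zero at the start; "moment": the same for the moment, N m; "opening": opening from 0.0 (shut) to 1.0 (fully open); "grip_force": force on a finger pad.
Only numpy, scipy, OpenCV 4.12 (cv2) and the standard library are available. Lean on these libraries where they do the work, as an engineer would, in place of code of your own. Each camera call takes 0.05 s, during which the arm holds its last target. There are 200 camera calls.

## Task

Clear the teapot spares off the bench into the parts caddy: the curved steel spout, the bowed teapot handle and both round lid knobs, each into the bin that already holds its own kind. Set each one down gently, without dropping it, the same way up as it lay on the bench, flat on the floor of the bin. Leave the look-alikes from other jobs (the straight pipe nipple, the square-cornered cabinet pull and the three-armed machine knob) where they lie.

Things in the scene. Friction and masses are not known exactly. Their poses are not given: they have to be found in the camera images.
- spout: Loose steel teapot spout lying on its side, an S-bent tapering tube about 100 mm long and 52 mm across the bend, 63 to 126 g: wide end 33 mm diameter at own x = -45, y = +13 mm, narrow end 16 mm diameter at x = +44, y = -19 mm. Origin on the underside at the middle, where a straight length of 26 mm runs along own x, 20 to 22 mm thick and about 21 mm high: grip it there across own y. z up.
- handle: Loose black teapot side handle lying flat, a rounded bow about 98 mm long (own x) with steel tabs at both ends, 42 to 84 g. Origin on the underside at the middle of the grip, where a straight length of 26 mm runs along own x, 16 mm thick and 16 mm high: grip it there across own y. The ends bend towards +y: it covers y = -8 to +40 mm. z up.
- knob_a: Loose round black teapot-lid knob standing on its foot, mushroom shaped with a smooth round head: head 36 mm diameter from 11 to 22 mm up, 31 mm high over the dome, foot 28 mm with a brass collar, 25 to 49 g. Origin at the centre of its underside, z up. Same as knob_b.
- knob_b: A second lid knob, the same as knob_a.
- bin_spouts: The bin of spouts: a spout like the loose one lies fixed along its -y wall (own y below -16 mm, up to 35 mm high); the floor from y = -14 to +75 mm is free. Blue bin 120 (own x) x 154 (own y) x 30 mm, walls and floor 2 mm, fixed in the caddy; origin at the centre of its underside, 3 mm above the bench. The three bins stand in any order along their own x, 122 mm apart.
- bin_handles: The bin of handles: a bowed handle like the loose one lies fixed along its -y wall (own y below -24 mm, 18 mm high); the floor from y = -22 to +75 mm is free. Blue bin 120 (own x) x 154 (own y) x 30 mm, walls and floor 2 mm, fixed in the caddy; origin at the centre of its underside, 3 mm above the bench. The three bins stand in any order along their own x, 122 mm apart.
- bin_knobs: The bin of lid knobs, for both knobs: two round knobs stand fixed along its -y wall (at own x = -30 and +30, y = -54 mm, 33 mm high); the floor from y = -34 to +75 mm is free. Blue bin 120 (own x) x 154 (own y) x 30 mm, walls and floor 2 mm, fixed in the caddy; origin at the centre of its underside, 3 mm above the bench. The three bins stand in any order along their own x, 122 mm apart.
- nipple: Look-alike of the spout, leave it: a straight steel pipe nipple 84 mm long and 21 mm thick with threaded ends and a hexagon 28 mm across flats at its middle, lying along own x on the hexagon. Origin at the middle of the underside.
- pull: Look-alike of the handle, leave it: a black cabinet pull lying flat, a straight square bar 92 mm long (own x), 10 mm wide, 12 mm high, with two straight legs to y = +34 mm at right angles. Origin under the middle of the bar.
- armed_knob: Look-alike of the lid knobs, leave it: a black machine knob with three arms, 60 mm across and 26 mm high, standing on its 26 mm hub. Origin at the centre of its underside.

How it is judged:
By the outcome, as a careful person would: the job done as asked, in the order asked, and still so for the second after the job is handed in, with the robot touching nothing.
It also fails if it takes over 109 s, if anything falls off the work surface, if the arm or the gripper's body presses on something with over 40 N, if the wrist force passes 120 N, or if a joint passes its speed limit or range.

## Working session

There is one attempt and no reset: what is moved stays moved. The work goes in short steps, Python scripts to look and compute and a tool call to move; the robot and the scene stay as the last step left them, time stands still between calls to the robot, and variables do not carry over. Pictures are saved under pics/ and viewed, at most 14 in all, crops included, and the job is handed in when it is done.

Besides the shell and the picture viewer there is one more tool, called after "Call:" as a command line: name --argument value ..., lists and objects as JSON in quotes. arm_command: Moves the arm, as the interface text tells. Its arguments: {"type":"object","properties":{"rows":{"type":"array","items":{"type":"array","items":{"type":"array","items":{"type":"number","minimum":-1,"maximum":1}}}}},"required":["rows"]}

```bash
mkdir -p pics; python3 - <<'E'
from cell import *
import cv2,numpy as np
s=state();print(s)
for n in("top","scene"):
    p,d=read_camera(n);cv2.imwrite(f"pics/{n}0.png",p[:,:,::-1]);np.save(f"pics/{n}0.npy",d);np.save(f"pics/{n}0p.npy",p)
    print(n,get_calibration(n))
print(get_calibration("wrist"))
E
```

```text
{'t': 0.0, 'joints': array([-1.26157983e+00,  4.91573184e-01,  1.55944108e+00,  1.93164377e-05,
        1.09171458e+00, -1.05596593e-01]), 'qvel': array([ 1.01524770e-03, -7.46945617e-04,  8.73690711e-05,  4.72957985e-04,
       -4.91608649e-04, -1.01623432e-03]), 'tau': array([ 3.62259918e-03, -6.12631202e+01, -2.58180732e+01,  6.92927046e-02,
        4.83203516e-02, -8.61619469e-05]), 'eef_pos': array([ 251.90206374, -571.95675798,  404.15604984]), 'tcp_rot': array([-3.14046460e+00, -1.36790679e-04,  4.14804096e-01]), 'ft_force': array([-0.81820889,  1.04035997,  0.75570119]), 'moment': array([-0.00107654, -0.01929762,  0.0020111 ]), 'grip_force': 0.0, 'opening': 0.9983662711602875}
top {'camera_matrix': array([[467.69534859,   0.        , 325.32505877],
       [  0.        , 467.69534859, 192.16870117],
       [  0.        ,   0.        ,   1.        ]]), 'position': array([ 453.25804459,   73.52701732, 1237.46991068]), 'orientation': array([ 0.09683955, -0.00767255, -1.59688354])}
scene {'camera_matrix': array([[463.70993204,   0.        , 323.73088022],
       [  0.        , 463.70993204, 198.33153028],
       [  0.        ,   0.        ,   1.        ]]), 'position': array([1201.78772604,  522.92633169,  725.91519245]), 'orientation': array([0.84826468, 0.01310428, 2.15720885])}
{'camera_matrix': array([[305.04626755,   0.        , 315.90549205],
       [  0.        , 305.04626755, 201.62750583],
       [  0.        ,   0.        ,   1.        ]]), 'hand_eye': array([[ 1.27249774e-04,  9.56153089e-01,  2.92867297e-01,
         8.21395852e+01],
       [ 9.99999729e-01, -3.33846343e-04,  6.55445228e-04,
        -1.35881815e-01],
       [ 7.24478656e-04,  2.92867135e-01, -9.56152873e-01,
         2.09313780e+01],
       [ 0.00000000e+00,  0.00000000e+00,  0.00000000e+00,
         1.00000000e+00]])}
```

View pics/top0.png

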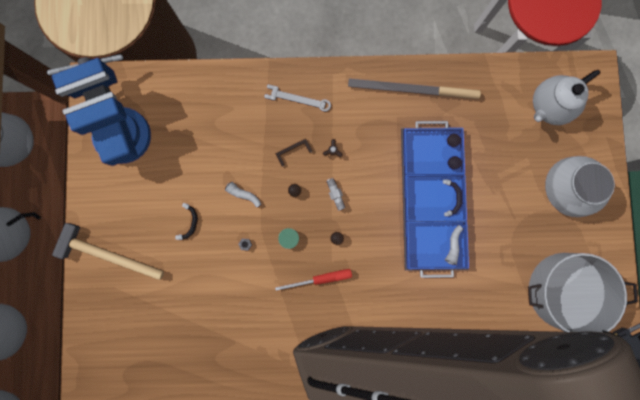

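The top view shows the pull (295,150), armed knob (333,150), spout (243,194), knobs (295,190) and (337,238), nipple (336,194) and handle (188,222). The caddy is at 403–468 × 128–270, with bins from top to bottom for knobs, handles and spouts. I'll measure these from the depth image.

```bash
cat > h.py <<'E'
import numpy as np,cv2
from scipy.spatial.transform import Rotation as R
from cell import *
def cam(n,s=None):
    c=get_calibration(n);K=c["camera_matrix"]
    if n=="wrist":
        T=np.eye(4);T[:3,:3]=R.from_euler("xyz",s["tcp_rot"]).as_matrix();T[:3,3]=s["eef_pos"]
        return K,T@c["hand_eye"]
    T=np.eye(4);T[:3,:3]=R.from_euler("xyz",c["orientation"]).as_matrix();T[:3,3]=c["position"];return K,T
def rays(uv,K,T):
    uv=np.asarray(uv,float).reshape(-1,2)
    d=np.c_[(uv[:,0]-K[0,2])/K[0,0],-(uv[:,1]-K[1,2])/K[1,1],-np.ones(len(uv))]
    return d@T[:3,:3].T,T[:3,3]
def plane(uv,K,T,z):
    d,o=rays(uv,K,T);return o+d*((z-o[2])/d[:,2])[:,None]
def cloud(depth,K,T):
    h,w=depth.shape;u,v=np.meshgrid(np.arange(w),np.arange(h))
    d,o=rays(np.c_[u.ravel(),v.ravel()],K,T);return (o+d*depth.reshape(-1,1)).reshape(h,w,3)
E
python3 - <<'E'
from h import *
d=np.load("pics/top0.npy");p=np.load("pics/top0p.npy");K,T=cam("top");P=cloud(d,K,T)
z=P[...,2]
print("bench z",np.median(z[300:320,180:240]),np.median(z[100:120,200:240]),np.median(z[180:260,360:390]))
m=((z>6)&(d>0)).astype(np.uint8)
n,l,st,c=cv2.connectedComponentsWithStats(m)
for i in range(1,n):
    if st[i,4]<25: continue
    q=P[l==i];print(st[i],c[i].round(1),"xyz med",np.median(q,0).round(1),"zmax",q[:,2].max().round(1))
cv2.imwrite("pics/crop1.png",cv2.resize(p[115:285,160:480,::-1],None,fx=2.5,fy=2.5,interpolation=cv2.INTER_CUBIC))
E
```

```text
bench z 0.24809931784398032 -0.26113845567260796 0.22568055533042752
[  48   55  103  111 6021] [102. 111.] xyz med [762.2 594.1 116.2] zmax 169.3
[ 533   70   68   56 2329] [561.6  98.4] xyz med [ 786.2 -539.4   84.4] zmax 142.8
[ 348   78  133   22 1159] [414.3  88.6] xyz med [ 845.2 -187.    16. ] zmax 29.1
[265  86  67  26 297] [297.6  99. ] xyz med [826.8 130.4   8. ] zmax 13.4
[ 400  122   69  156 4854] [437.7 199.4] xyz med [ 545.2 -245.    13.8] zmax 41.7
[275 139  37  28 225] [292.4 150. ] xyz med [689.8 149.1  11.9] zmax 17.9
[322 139  21  19 177] [332.6 149.9] xyz med [678.7  38.   24.2] zmax 30.2
[408 151  15  13  47] [414.4 156.4] xyz med [ 663.4 -177.7    7.1] zmax 13.5
[ 545  156   70   62 3283] [578.9 186.2] xyz med [ 563.1 -563.8   92.8] zmax 119.0
[327 178  19  33 301] [335.7 194.2] xyz med [565.1  34.   23.3] zmax 33.1
[224 182  38  26 332] [241.9 193.9] xyz med [572.3 281.1  19.3] zmax 35.1
[288 184  14  14 151] [294.3 190.3] xyz med [577.7 142.1  28.2] zmax 36.1
[413 197  11  12  32] [418.1 203.6] xyz med [ 534.9 -185.6    6.9] zmax 10.1
[176 204  22  36 271] [189.7 223. ] xyz med [497.3 413.   12.9] zmax 22.3
[  53  223  111   57 1461] [ 98.  252.3] xyz med [431.5 667.8  25.4] zmax 36.0
[278 228  21  21 330] [288.4 238.3] xyz med [454.2 160.1  25. ] zmax 31.4
[330 232  14  14 148] [336.8 238.3] xyz med [451.1  34.5  28.7] zmax 35.6
[238 239  14  12 125] [244.8 244.5] xyz med [441.5 273.5  13.8] zmax 20.8
[410 246  13  19  78] [415.8 254.3] xyz med [ 404.1 -169.3    7.3] zmax 11.1
[  292   253   348   147 28301] [486.7 352.8] xyz med [ 289.  -132.5  557.7] zmax 779.1
[276 269  76  22 469] [325.1 278.3] xyz med [349.9  59.9  22. ] zmax 31.5
```

View pics/crop1.png

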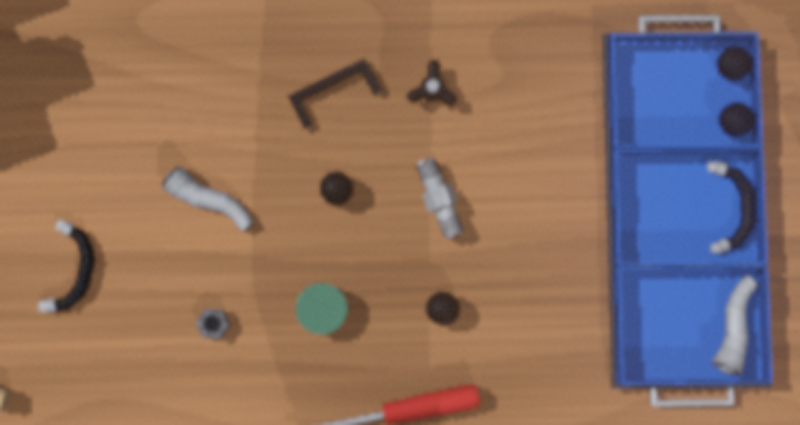

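View pics/scene0.png

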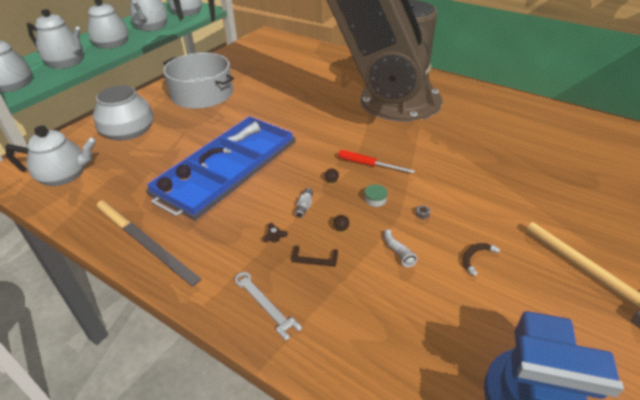

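The scene view agrees with the top view: the wide end of the spout faces the camera at (405,258), and the handle's ends point away from the caddy. I'll view the caddy with the wrist camera first.

```bash
cat >> h.py <<'E'
def plan(x,y,z,yaw,nmax=8):
    s=state();p=s["eef_pos"].copy();r=R.from_euler("xyz",s["tcp_rot"])
    rt=R.from_euler("xyz",[np.pi,0,yaw]);g=np.array([x,y,z],float)
    for i in range(nmax):
        d=r.inv().apply(g-p);f=min(1,149/max(abs(d).max(),1e-9));d=d*f
        rv=(r.inv()*rt).as_rotvec()
        a=np.linalg.norm(rv);
        print("call",np.r_[d/150,rv/(2*np.pi)].round(4).tolist(),"rows>=",max(np.linalg.norm(d)/41.7,np.degrees(a)/7.16).round(1))
        p=p+r.apply(d);r=rt
        if f==1:break
    print("j6 est",np.arctan2(y,x)+np.pi/2-yaw)
def grab(name):
    s=state();p,d=read_camera("wrist");cv2.imwrite(f"pics/{name}.png",p[:,:,::-1])
    K,T=cam("wrist",s);np.savez(f"pics/{name}.npz",p=p,d=d,K=K,T=T);return p,d,K,T
E
python3 - <<'E'
from h import *
plan(480,-190,420,0)
E
```

```text
call [0.9933, -0.7056, -0.0424, -0.0002, 0.0, 0.066] rows>= 4.4
call [0.5932, -0.9933, -0.0411, 0.0, 0.0, 0.0] rows>= 4.2
call [0.3027, -0.5069, -0.021, 0.0, 0.0, 0.0] rows>= 2.1
j6 est 1.1938870564700754
```

Call:
arm_command --rows '[[[0.99, -0.71, -0.04, 0, 0, 0.066, 1], [0.99, -0.71, -0.04, 0, 0, 0.066, 1], [0.99, -0.71, -0.04, 0, 0, 0.066, 1], [0.99, -0.71, -0.04, 0, 0, 0.066, 1], [0.99, -0.71, -0.04, 0, 0, 0.066, 1], [0.99, -0.71, -0.04, 0, 0, 0.066, 1]]]'

```text
t: 0.6
eef_pos: [346.3, -411.8, 411.0]
tcp_rot: [-3.141, -0.0, 0.003]
ft_force: [0.1, 0.2, -0.2]
opening: 1.001
grip_force: 0.0
```

Call:
arm_command --rows '[[[0.59, -0.99, -0.04, 0, 0, 0, 1], [0.59, -0.99, -0.04, 0, 0, 0, 1], [0.59, -0.99, -0.04, 0, 0, 0, 1], [0.59, -0.99, -0.04, 0, 0, 0, 1], [0.59, -0.99, -0.04, 0, 0, 0, 1]]]'

```text
t: 1.02
eef_pos: [435.1, -262.9, 416.9]
tcp_rot: [-3.141, -0.0, 0.003]
ft_force: [0.6, 0.4, -0.3]
opening: 1.001
grip_force: 0.0
```

Call:
arm_command --rows '[[[0.3, -0.51, -0.02, 0, 0, 0, 1], [0.3, -0.51, -0.02, 0, 0, 0, 1], [0.3, -0.51, -0.02, 0, 0, 0, 1], [0.3, -0.51, -0.02, 0, 0, 0, 1], [0.3, -0.51, -0.02, 0, 0, 0, 1], [0.3, -0.51, -0.02, 0, 0, 0, 1]]]'

```text
t: 1.52
eef_pos: [477.9, -191.0, 419.5]
tcp_rot: [3.141, 0.0, -0.001]
ft_force: [-0.2, 0.0, -0.4]
opening: 0.997
grip_force: 0.0
```

```bash
python3 - <<'E'
from h import *
s=state();print(s["t"],s["eef_pos"],s["tcp_rot"],s["joints"])
p,d,K,T=grab("w1")
P=cloud(d,K,T);z=P[...,2]
hsv=cv2.cvtColor(p,cv2.COLOR_RGB2HSV)
m=cv2.inRange(hsv,(105,120,40),(125,255,255))
print("blue",m.sum()/255)
for lo,hi in((2,8),(28,38)):
    q=P[(m>0)&(z>lo)&(z<hi)&(d>0)]; 
    if len(q): print(lo,hi,len(q),q.min(0).round(0),q.max(0).round(0),cv2.minAreaRect(q[:,:2].astype(np.float32)))
E
```

```text
1.5167 [ 477.9389795  -191.04710428  419.48896034] [ 3.14144502e+00  4.16461072e-04 -9.81026974e-04] [-5.08607592e-01  3.18192007e-01  1.80633368e+00 -3.89623258e-04
  1.01735918e+00  1.06337457e+00]
blue 30498.0
2 8 24034 [ 369. -300.    2.] [ 677. -142.    8.] ((523.6264038085938, -220.13763427734375), (155.83831787109375, 307.4377746582031), 89.15660095214844)
28 38 2656 [ 368. -302.   28.] [ 668. -143.   35.] ((519.1549682617188, -222.61746215820312), (154.59835815429688, 300.6453857421875), 89.14404296875)
```

View pics/w1.png

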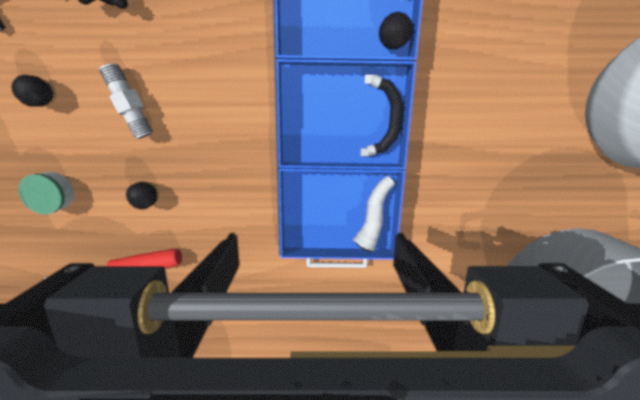

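The wrist view shows the three bins, with partition rims at rows ~60 and ~168 and the low-x end at row ~256. The fixed spout is at (375,212), the fixed handle at (385,115) and a fixed knob at (397,30). Next I'll fit the caddy's pose from the rim points.

```bash
python3 - <<'E'
from h import *
f=np.load("pics/w1.npz");p,d,K,T=[f[k] for k in "pdKT"]
P=cloud(d,K,T);z=P[...,2]
hsv=cv2.cvtColor(p,cv2.COLOR_RGB2HSV);m=cv2.inRange(hsv,(105,120,40),(125,255,255))>0
rim=(z>29)&(z<37)&m
q=P[rim][:,:2]
# long side edges: outer extremes of the rim over x slices
for lab,pick in(("+y",np.max),("-y",np.min)):
    xs=np.arange(380,660,10);ys=[pick(q[abs(q[:,0]-x)<5][:,1]) for x in xs];print(lab,np.polyfit(xs-520,ys,1),np.std(ys-np.polyval(np.polyfit(xs,ys,1),xs)))
# partitions / end: x histogram of rim points in the inner y range
i=q[(q[:,1]<-160)&(q[:,1]>-240)]
h,e=np.histogram(i[:,0],np.arange(360,700,2));print([(e[k],h[k]) for k in range(len(h)) if h[k]>8])
for uv in((280,256),(280,168),(280,62),(403,256),(406,168)):print(uv,plane(uv,K,T,33).round(1))
E
```

```text
+y [-1.42152275e-02 -1.45728546e+02] 0.32158632540200144
-y [-8.38788573e-02 -2.96302641e+02] 10.809706923453449
[(np.int64(370), np.int64(100)), (np.int64(486), np.int64(60)), (np.int64(488), np.int64(76)), (np.int64(490), np.int64(63)), (np.int64(492), np.int64(69)), (np.int64(608), np.int64(103)), (np.int64(610), np.int64(72)), (np.int64(612), np.int64(109)), (np.int64(614), np.int64(71))]
(280, 256) [[ 372.5 -143.4   33. ]]
(280, 168) [[ 490.5 -147.6   33. ]]
(280, 62) [[ 608.4 -151.8   33. ]]
(403, 256) [[ 372.4 -306.5   33. ]]
(406, 168) [[ 490.4 -300.4   33. ]]
```

```bash
python3 - <<'E'
from h import *
plan(560,300,400,1.4)
E
```

```text
call [0.1646, -0.9933, 0.0394, -0.0, 0.0001, -0.2231] rows>= 11.2
call [0.9933, -0.005, 0.039, 0.0, 0.0, 0.0] rows>= 3.6
call [0.9933, -0.005, 0.039, 0.0, 0.0, 0.0] rows>= 3.6
call [0.3261, -0.0016, 0.0128, 0.0, 0.0, 0.0] rows>= 1.2
j6 est 0.6626055027835953
```

```bash
python3 - <<'E'
t=open("h.py").read()
t=t.replace("a=np.linalg.norm(rv);","rv=rv*min(1,np.radians(70)/max(np.linalg.norm(rv),1e-9));a=np.linalg.norm(rv)")
t=t.replace("p=p+r.apply(d);r=rt\n        if f==1:break","p=p+r.apply(d);r=r*R.from_rotvec(rv)\n        if f==1 and (r.inv()*rt).magnitude()<.01:break")
open("h.py","w").write(t)
from h import *
plan(560,300,400,1.4)
E
```

```text
call [0.1646, -0.9933, 0.0394, -0.0, 0.0001, -0.1944] rows>= 9.8
call [0.9933, -0.1858, 0.0397, -0.0, 0.0, -0.0286] rows>= 3.6
call [0.9933, -0.005, 0.039, -0.0, 0.0, -0.0] rows>= 3.6
call [0.3089, -0.0016, 0.0121, 0.0, 0.0, -0.0] rows>= 1.1
j6 est 0.6626055027835953
```

Call:
arm_command --rows '[[[0.16, -0.99, 0.04, 0, 0, -0.194, 1], [0.16, -0.99, 0.04, 0, 0, -0.194, 1], [0.16, -0.99, 0.04, 0, 0, -0.194, 1], [0.16, -0.99, 0.04, 0, 0, -0.194, 1], [0.16, -0.99, 0.04, 0, 0, -0.194, 1], [0.16, -0.99, 0.04, 0, 0, -0.194, 1], [0.16, -0.99, 0.04, 0, 0, -0.194, 1], [0.16, -0.99, 0.04, 0, 0, -0.194, 1], [0.16, -0.99, 0.04, 0, 0, -0.194, 1], [0.16, -0.99, 0.04, 0, 0, -0.194, 1]]]'

```text
t: 2.4
eef_pos: [502.2, -42.5, 413.6]
tcp_rot: [-3.141, 0.0, 1.224]
ft_force: [-0.4, -0.4, -0.6]
opening: 0.999
grip_force: 0.0
```

Call:
arm_command --rows '[[[0.99, -0.19, 0.04, 0, 0, -0.029, 1], [0.99, -0.19, 0.04, 0, 0, -0.029, 1], [0.99, -0.19, 0.04, 0, 0, -0.029, 1], [0.99, -0.19, 0.04, 0, 0, -0.029, 1]]]'

```text
t: 2.73
eef_pos: [527.2, 109.3, 407.6]
tcp_rot: [3.141, -0.0, 1.4]
ft_force: [0.2, -0.4, -0.2]
opening: 1.003
grip_force: 0.0
```

Call:
arm_command --rows '[[[0.99, 0, 0.04, 0, 0, 0, 1], [0.99, 0, 0.04, 0, 0, 0, 1], [0.99, 0, 0.04, 0, 0, 0, 1], [0.99, 0, 0.04, 0, 0, 0, 1]]]'

```text
t: 3.07
eef_pos: [552.6, 256.4, 401.3]
tcp_rot: [3.141, -0.0, 1.401]
ft_force: [0.2, -0.5, -0.6]
opening: 1.0
grip_force: 0.0
```

Call:
arm_command --rows '[[[0.31, 0, 0.01, 0, 0, 0, 1], [0.31, 0, 0.01, 0, 0, 0, 1], [0.31, 0, 0.01, 0, 0, 0, 1], [0.31, 0, 0.01, 0, 0, 0, 1]]]'

```text
t: 3.4
eef_pos: [560.0, 299.1, 399.8]
tcp_rot: [-3.141, 0.001, 1.401]
ft_force: [0.0, -0.8, -0.9]
opening: 1.003
grip_force: 0.0
```

```bash
python3 - <<'E'
from h import *
s=state();print(s["t"],s["eef_pos"],s["tcp_rot"],s["joints"])
p,d,K,T=grab("w2")
P=cloud(d,K,T);z=P[...,2];print(np.median(z[100:200,100:500]))
m=((z>4)&(z<60)&(d>0)).astype(np.uint8);n,l,st,c=cv2.connectedComponentsWithStats(m)
for i in range(1,n):
    if st[i,4]<60: continue
    q=P[l==i];print(st[i],c[i].round(1),"xyz med",np.median(q,0).round(1),"zmax",q[:,2].max().round(1),cv2.minAreaRect(q[:,:2].astype(np.float32)))
E
```

```text
3.4 [560.04795268 299.11973162 399.75871525] [-3.14099674e+00  8.03472036e-04  1.40066764e+00] [ 3.86619466e-01  5.09975886e-01  1.53875596e+00 -4.13374532e-04
  1.09379133e+00  5.56938347e-01]
-0.9240432256574422
[  97    0   28   40 1039] [110.7  18.3] xyz med [379.4 504.5  23.2] zmax 28.5 ((375.6903381347656, 507.5083923339844), (39.25997543334961, 23.76200294494629), 69.28886413574219)
[ 205   54   86   48 1565] [248.1  82.7] xyz med [500.1 416.8  12.3] zmax 16.8 ((502.3841857910156, 425.1877746582031), (47.6343879699707, 94.97247314453125), 77.69776153564453)
[ 308  152   48   77 1413] [331.3 187.1] xyz med [575.8 290.7  19.2] zmax 32.5 ((572.2913818359375, 278.2654113769531), (101.87547302246094, 31.308143615722656), 58.45526885986328)
[216 197  27  28 529] [228.8 210.2] xyz med [443.4 277.5  13.1] zmax 15.8 ((442.3119201660156, 276.70318603515625), (33.3687858581543, 30.187841415405273), 24.91675567626953)
[ 524  201   43   65 1034] [542.7 230. ] xyz med [837.9 185.1   6. ] zmax 9.0 ((838.836669921875, 172.7882843017578), (93.4072036743164, 38.08670425415039), 73.1952133178711
[... 533 characters left out ...]
19 325  16  26 208] [425.4 340.7] xyz med [672.6  40.9  22.2] zmax 26.4 ((675.3900756835938, 43.639801025390625), (46.45242691040039, 18.256694793701172), 84.85086059570312)
[332 332  49  19 533] [360.8 343.4] xyz med [584.1  50.   18.6] zmax 26.5 ((573.1929321289062, 48.5587272644043), (71.24166870117188, 20.117076873779297), 3.2766971588134766)
[194 336  23  21 262] [204.4 349.2] xyz med [356.8  77.4  18. ] zmax 24.6 ((351.2089538574219, 73.2066879272461), (20.712881088256836, 42.02641677856445), 10.032547950744629)
[264 349  23   8 131] [274.7 353.3] xyz med [455.8  52.5  15.7] zmax 23.3 ((454.35382080078125, 49.083030700683594), (12.686614990234375, 32.65567398071289), 76.87218475341797)
```

View pics/w2.png

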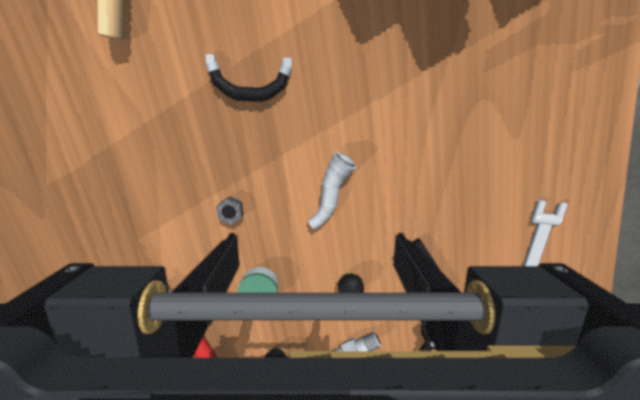

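The handle is at (248,85). The spout is at (331,187), with its wide end at (343,160) and narrow end at (313,226). The next script slices both point clouds to fit their straight grip lengths.

```bash
cat > sl.py <<'E'
from h import *
def comp(f,u,v,zmin=4):
    g=np.load(f);p,d,K,T=[g[k] for k in "pdKT"];P=cloud(d,K,T);z=P[...,2]
    m=((z>zmin)&(z<60)&(d>0)).astype(np.uint8);n,l,_,_=cv2.connectedComponentsWithStats(m);return P[l==l[v,u]]
def slices(q,o,yaw,xs,w=4):
    c,s=np.cos(yaw),np.sin(yaw);L=(q[:,:2]-o)@np.array([[c,-s],[s,c]])
    print("bbox",L.min(0).round(1),L.max(0).round(1))
    for x in xs:
        k=L[abs(L[:,0]-x)<w]; zz=q[abs(L[:,0]-x)<w][:,2]
        if len(k):print(x,"y",k[:,1].min().round(1),k[:,1].max().round(1),"mid",(k[:,1].min()/2+k[:,1].max()/2).round(1),"ztop",zz.max().round(1))
if __name__=="__main__":
    print("spout");slices(comp("pics/w2.npz",331,187),np.array([571.5,279.]),np.radians(-101.7),range(-44,49,6),3)
    print("handle");slices(comp("pics/w2.npz",248,95),np.array([499,409.6]),np.radians(-12.3),range(-48,49,8))
E
python3 sl.py
```

```text
spout
bbox [-50.6 -24.9] [48.8 30.2]
-44 y -0.4 23.5 mid 11.5 ztop 30.5
-38 y -2.5 29.5 mid 13.5 ztop 32.5
-32 y -4.7 30.2 mid 12.7 ztop 30.1
-26 y -5.8 23.7 mid 9.0 ztop 26.9
-20 y -7.8 19.7 mid 5.9 ztop 24.7
-14 y -8.9 14.2 mid 2.6 ztop 23.3
-8 y -8.8 12.2 mid 1.7 ztop 22.1
-2 y -9.7 11.8 mid 1.0 ztop 22.2
4 y -9.5 10.7 mid 0.6 ztop 20.8
10 y -9.3 11.0 mid 0.9 ztop 21.3
16 y -11.4 10.1 mid -0.7 ztop 20.4
22 y -13.7 7.5 mid -3.1 ztop 19.9
28 y -17.4 4.2 mid -6.6 ztop 18.9
34 y -22.3 0.5 mid -10.9 ztop 17.3
40 y -24.9 -4.3 mid -14.6 ztop 17.2
46 y -22.0 -9.2 mid -15.6 ztop 15.3
handle
bbox [-47.5  -7.9] [47.5 39.8]
-48 y 21.1 39.6 mid 30.4 ztop 11.5
-40 y 6.5 39.8 mid 23.1 ztop 14.2
-32 y -0.7 32.9 mid 16.1 ztop 15.7
-24 y -4.6 15.7 mid 5.5 ztop 16.0
-16 y -7.6 10.7 mid 1.5 ztop 16.4
-8 y -7.5 8.0 mid 0.3 ztop 16.5
0 y -7.9 7.2 mid -0.4 ztop 16.2
8 y -7.8 7.6 mid -0.1 ztop 16.8
16 y -7.5 10.1 mid 1.3 ztop 15.7
24 y -5.0 14.7 mid 4.9 ztop 16.1
32 y -1.3 33.2 mid 15.9 ztop 15.0
40 y 4.5 39.6 mid 22.0 ztop 14.8
48 y 17.7 39.8 mid 28.7 ztop 12.9
```

```bash
python3 - <<'E'
from h import *
plan(572.5,278.8,193,1.361)
E
```

```text
call [-0.0832, 0.0756, 0.9933, -0.0001, 0.0001, 0.0062] rows>= 3.6
call [-0.0315, 0.0306, 0.3867, 0.0, -0.0, -0.0] rows>= 1.4
j6 est 0.6629793648517179
```

Call:
arm_command --rows '[[[-0.115, 0.106, 0.6, 0, 0, 0.006, 0.2], [-0.115, 0.106, 0.99, 0, 0, 0.006, 0.2], [-0.115, 0.106, 0.99, 0, 0, 0.006, 0.2], [-0.115, 0.106, 0.99, 0, 0, 0.006, 0.2], [-0.115, 0.106, 0.99, 0, 0, 0.006, 0.2], [-0.115, 0.106, 0.99, 0, 0, 0.006, 0.2]]]'

```text
t: 3.95
eef_pos: [572.9, 279.1, 251.6]
tcp_rot: [-3.14, 0.001, 1.362]
ft_force: [0.1, -0.8, 0.7]
opening: 0.644
grip_force: 0.0
```

```bash
python3 - <<'E'
from h import *
plan(572.5,278.8,193,1.361)
E
```

```text
call [-0.0023, -0.0014, 0.3909, -0.0002, 0.0002, 0.0001] rows>= 1.4
j6 est 0.6629793648517179
```

Call:
arm_command --rows '[[[-0.002, -0.001, 0.2, 0, 0, 0, 0.2], [-0.002, -0.001, 0.34, 0, 0, 0, 0.2], [-0.002, -0.001, 0.39, 0, 0, 0, 0.2], [-0.002, -0.001, 0.39, 0, 0, 0, 0.2], [-0.002, -0.001, 0.39, 0, 0, 0, -0.4], [-0.002, -0.001, 0.39, 0, 0, 0, -1], [-0.002, -0.001, 0.39, 0, 0, 0, -1], [-0.002, -0.001, 0.39, 0, 0, 0, -1], [-0.002, -0.001, 0.39, 0, 0, 0, -1], [-0.002, -0.001, 0.39, 0, 0, 0, -1]]]'

```text
t: 4.78
eef_pos: [572.4, 280.4, 193.7]
tcp_rot: [3.141, -0.0, 1.364]
ft_force: [-3.6, 0.3, 4.7]
opening: 0.237
grip_force: 22.0
```

Call:
arm_command --rows '[[[0, 0, 0, 0, 0, 0, -1], [0, 0, 0, 0, 0, 0, -1], [0, 0, 0, 0, 0, 0, -1]]]'

```text
t: 5.03
eef_pos: [572.1, 280.5, 193.9]
tcp_rot: [3.141, -0.0, 1.364]
ft_force: [-3.4, 0.6, 8.4]
opening: 0.229
grip_force: 28.6
```

Call:
arm_command --rows '[[[0, 0, -0.1, 0, 0, 0, -1], [0, 0, -0.3, 0, 0, 0, -1], [0, 0, -0.5, 0, 0, 0, -1], [0, 0, -0.7, 0, 0, 0, -1], [0, 0, -0.7, 0, 0, 0, -1]]]'

```text
t: 5.45
eef_pos: [572.8, 280.7, 303.8]
tcp_rot: [3.135, -0.004, 1.364]
ft_force: [1.3, -0.2, 0.1]
opening: 0.231
grip_force: 28.6
```

```bash
python3 - <<'E'
from h import *
plan(428,-188.5,300,-0.014)
s=state();print(s["opening"],s["grip_force"],s["ft_force"],s["moment"])
p,d,K,T=grab("w3");cv2.imwrite("pics/w3c.png",p[100:400,160:480,::-1])
E
```

```text
call [-0.9933, -0.092, 0.003, 0.0004, -0.0011, 0.1944] rows>= 9.8
call [-0.4694, 0.9933, 0.0084, 0.0, -0.0001, 0.0248] rows>= 4.0
call [-0.2915, 0.9933, 0.0079, -0.0, 0.0, -0.0] rows>= 3.7
call [-0.04, 0.1362, 0.0011, 0.0, 0.0, 0.0] rows>= 0.5
j6 est 1.1699371603704554
0.23073241770954808 28.610049431881635 [ 1.30783245 -0.18025133  0.07327917] [-0.02554085 -0.08771894 -0.00093499]
```

View pics/w3c.png

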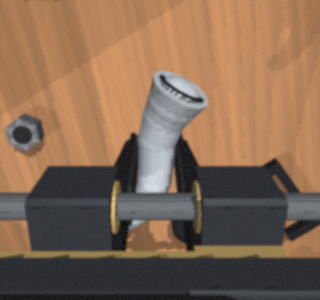

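The spout is held level in the fingers, with its wide end at crop pixel (180,90). Next I'll carry it to the spout bin.

Call:
arm_command --rows '[[[-0.99, -0.09, 0, 0, 0, 0.194, -1], [-0.99, -0.09, 0, 0, 0, 0.194, -1], [-0.99, -0.09, 0, 0, 0, 0.194, -1], [-0.99, -0.09, 0, 0, 0, 0.194, -1], [-0.99, -0.09, 0, 0, 0, 0.194, -1], [-0.99, -0.09, 0, 0, 0, 0.194, -1], [-0.99, -0.09, 0, 0, 0, 0.194, -1], [-0.99, -0.09, 0, 0, 0, 0.194, -1], [-0.99, -0.09, 0, 0, 0, 0.194, -1], [-0.99, -0.09, 0, 0, 0, 0.194, -1]]]'

```text
t: 6.33
eef_pos: [528.2, 137.7, 296.9]
tcp_rot: [3.142, 0.002, 0.138]
ft_force: [0.4, 0.1, -0.6]
opening: 0.227
grip_force: 28.6
```

Call:
arm_command --rows '[[[-0.47, 0.99, 0, 0, 0, 0.025, -1], [-0.47, 0.99, 0, 0, 0, 0.025, -1], [-0.47, 0.99, 0, 0, 0, 0.025, -1], [-0.47, 0.99, 0, 0, 0, 0.025, -1], [-0.47, 0.99, 0, 0, 0, 0.025, -1]]]'

```text
t: 6.75
eef_pos: [478.3, -23.9, 297.1]
tcp_rot: [3.141, 0.003, -0.017]
ft_force: [1.4, -0.2, -1.8]
opening: 0.226
grip_force: 28.6
```

Call:
arm_command --rows '[[[-0.29, 0.99, 0, 0, 0, 0, -1], [-0.29, 0.99, 0, 0, 0, 0, -1], [-0.29, 0.99, 0, 0, 0, 0, -1], [-0.29, 0.99, 0, 0, 0, 0, -1], [-0.29, 0.99, 0, 0, 0, 0, -1], [-0.29, 0.99, 0, 0, 0, 0, -1]]]'

```text
t: 7.25
eef_pos: [434.2, -168.3, 297.4]
tcp_rot: [-3.141, 0.001, -0.016]
ft_force: [0.6, -0.6, -1.5]
opening: 0.227
grip_force: 28.6
```

```bash
python3 - <<'E'
from h import *
plan(428,-188.5,225,-0.014)
p,d,K,T=grab("w4");P=cloud(d,K,T);z=P[...,2]
s=state();b=T@np.linalg.inv(get_calibration("wrist")["hand_eye"])
L=(P-b[:3,3])@b[:3,:3]  # tool coords
m=(L[...,2]>150)&(L[...,2]<195)&(abs(L[...,1])<45)&(L[...,0]>12)&(d>0)&(L[...,0]<70);q=L[m]
print(len(q),q.min(0).round(1),q.max(0).round(1))
for x in range(15,55,5):
    k=q[abs(q[:,0]-x)<2.5]
    if len(k):print(x,k.min(0).round(1),k.max(0).round(1))
E
```

```text
call [-0.0388, 0.1356, 0.4824, -0.0001, 0.0002, -0.0003] rows>= 1.8
j6 est 1.1699371603704554
3370 [ 12.  -10.1 162. ] [ 49.1  28.1 194.5]
15 [ 12.5 -10.1 170.2] [ 17.5  14.4 183. ]
20 [ 17.5  -9.4 169.5] [ 22.5  15.8 182.3]
25 [ 22.5  -8.2 167.1] [ 27.5  21.  181.5]
30 [ 27.5  -7.  165. ] [ 32.5  24.1 182.2]
35 [ 32.5  -5.2 162.7] [ 37.5  28.1 188.5]
40 [ 37.5  -4.1 162. ] [ 42.5  25.1 192.6]
45 [ 42.5  -2.4 164.4] [ 47.5  20.1 194.5]
50 [ 47.5  -1.4 171.2] [ 49.1  10.3 191.6]
```

Call:
arm_command --rows '[[[-0.039, 0.136, 0.2, 0, 0, 0, -1], [-0.039, 0.136, 0.48, 0, 0, 0, -1], [-0.039, 0.136, 0.48, 0, 0, 0, -1], [-0.039, 0.136, 0.48, 0, 0, 0, -1], [-0.039, 0.136, 0.48, 0, 0, 0, -1], [-0.039, 0.136, 0.48, 0, 0, 0, -1]]]'

```text
t: 7.8
eef_pos: [429.2, -187.0, 228.2]
tcp_rot: [3.14, -0.002, -0.011]
ft_force: [-0.1, 0.9, -0.2]
opening: 0.23
grip_force: 28.6
```

```bash
python3 - <<'E'
from h import *
plan(428,-188.5,203,-0.014)
p,d,K,T=grab("w5")
E
```

```text
call [-0.0081, 0.0101, 0.1681, 0.0002, -0.0004, 0.0005] rows>= 0.6
j6 est 1.1699371603704554
```

View pics/w5.png

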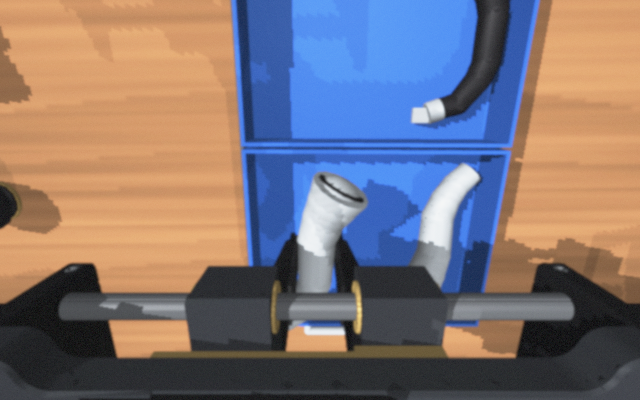

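The spout hangs inside the bin outline: its wide end is at (340,185), below the partition at row 147, and it is clear of the fixed spout at (430,230). I'll lower it now.

Call:
arm_command --rows '[[[-0.008, 0.01, 0.1, 0, 0, 0, -1], [-0.008, 0.01, 0.16, 0, 0, 0, -1], [-0.008, 0.01, 0.16, 0, 0, 0, -1], [-0.008, 0.01, 0.16, 0, 0, 0, -1]]]'

```text
t: 8.18
eef_pos: [427.5, -189.0, 202.7]
tcp_rot: [3.141, -0.0, -0.012]
ft_force: [-0.0, 0.1, -0.6]
opening: 0.23
grip_force: 28.6
```

Call:
arm_command --rows '[[[0, 0, 0.01, 0, 0, 0, -1], [0, 0, 0.02, 0, 0, 0, -1], [0, 0, 0.02, 0, 0, 0, -1], [0, 0, 0.02, 0, 0, 0, -1]]]'

```text
t: 8.52
eef_pos: [427.5, -189.2, 199.5]
tcp_rot: [3.141, -0.001, -0.013]
ft_force: [0.5, -0.5, -0.9]
opening: 0.227
grip_force: 28.6
```

Call:
arm_command --rows '[[[0, 0, 0.003, 0, 0, 0, -1], [0, 0, 0.006, 0, 0, 0, -1], [0, 0, 0.008, 0, 0, 0, -1], [0, 0, 0.008, 0, 0, 0, -1]]]'

```text
t: 8.85
eef_pos: [427.4, -189.3, 198.7]
tcp_rot: [3.141, -0.001, -0.013]
ft_force: [-1.5, -1.2, 9.6]
opening: 0.23
grip_force: 29.4
```

Call:
arm_command --rows '[[[0, 0, 0, 0, 0, 0, -0.5], [0, 0, 0, 0, 0, 0, -0.4], [0, 0, 0, 0, 0, 0, -0.3], [0, 0, 0, 0, 0, 0, -0.2], [0, 0, 0, 0, 0, 0, -0.15], [0, 0, 0, 0, 0, 0, -0.15], [0, 0, 0, 0, 0, 0, -0.15]]]'

```text
t: 9.43
eef_pos: [427.4, -189.1, 198.0]
tcp_rot: [-3.142, 0.0, -0.012]
ft_force: [-1.4, -1.1, 0.1]
opening: 0.424
grip_force: 0.0
```

Call:
arm_command --rows '[[[0, 0, -0.03, 0, 0, 0, -0.15], [0, 0, -0.1, 0, 0, 0, -0.15], [0, 0, -0.3, 0, 0, 0, -0.15], [0, 0, -0.55, 0, 0, 0, -0.15], [0, 0, -0.8, 0, 0, 0, 0], [0, 0, -0.9, 0, 0, 0, 0.2], [0, 0, -0.9, 0, 0, 0, 0.2]]]'

```text
t: 10.02
eef_pos: [427.5, -189.1, 336.7]
tcp_rot: [3.138, -0.005, -0.012]
ft_force: [0.1, -0.9, -0.1]
opening: 0.567
grip_force: 0.0
```

```bash
python3 - <<'E'
from h import *
p,d,K,T=grab("w6");P=cloud(d,K,T)
g=np.linalg.inv(T)
hsv=cv2.cvtColor(p,cv2.COLOR_RGB2HSV)
m=(P[...,2]>9)&(P[...,2]<50)&(hsv[...,1]<90)&(hsv[...,2]>80)&(P[...,0]>370)&(P[...,0]<490)&(P[...,1]>-225)&(P[...,1]<-146)
q=P[m];print(len(q),q.min(0),q.max(0))
plan(499,409.6,300,np.pi-0.215)
E
```

```text
2062 [ 370.02697028 -219.15863193   10.8357488 ] [ 474.7673564  -149.81377987   38.04097845]
call [0.1063, -0.9933, 0.0558, 0.0003, 0.0002, -0.1944] rows>= 9.8
call [0.9933, -0.2456, 0.0594, 0.0003, 0.0002, -0.1944] rows>= 9.8
call [0.667, 0.9933, 0.0697, 0.0001, 0.0001, -0.0789] rows>= 4.3
call [0.0766, 0.7967, 0.0461, -0.0, 0.0, -0.0] rows>= 2.9
j6 est -0.6684756059492241
```

View pics/w6.png

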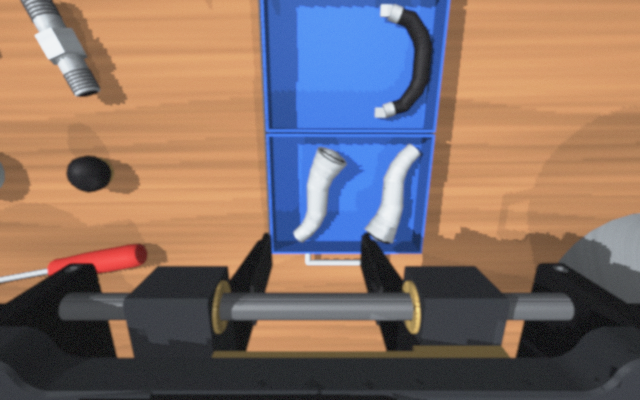

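The spout lies flat in its bin at (320,195). The handle is next.

Call:
arm_command --rows '[[[0.11, -0.99, 0.06, 0, 0, -0.194, 0.2], [0.11, -0.99, 0.06, 0, 0, -0.194, 0.2], [0.11, -0.99, 0.06, 0, 0, -0.194, 0.2], [0.11, -0.99, 0.06, 0, 0, -0.194, 0.2], [0.11, -0.99, 0.06, 0, 0, -0.194, 0.2], [0.11, -0.99, 0.06, 0, 0, -0.194, 0.2], [0.11, -0.99, 0.06, 0, 0, -0.194, 0.2], [0.11, -0.99, 0.06, 0, 0, -0.194, 0.2], [0.11, -0.99, 0.06, 0, 0, -0.194, 0.2], [0.11, -0.99, 0.06, 0, 0, -0.194, 0.2]]]'

```text
t: 10.9
eef_pos: [445.5, -40.7, 322.7]
tcp_rot: [-3.139, 0.0, 1.213]
ft_force: [0.2, 0.4, -0.2]
opening: 0.601
grip_force: 0.0
```

Call:
arm_command --rows '[[[0.99, -0.25, 0.06, 0, 0, -0.194, 0.2], [0.99, -0.25, 0.06, 0, 0, -0.194, 0.2], [0.99, -0.25, 0.06, 0, 0, -0.194, 0.2], [0.99, -0.25, 0.06, 0, 0, -0.194, 0.2], [0.99, -0.25, 0.06, 0, 0, -0.194, 0.2], [0.99, -0.25, 0.06, 0, 0, -0.194, 0.2], [0.99, -0.25, 0.06, 0, 0, -0.194, 0.2], [0.99, -0.25, 0.06, 0, 0, -0.194, 0.2], [0.99, -0.25, 0.06, 0, 0, -0.194, 0.2], [0.99, -0.25, 0.06, 0, 0, -0.194, 0.2]]]'

```text
t: 11.73
eef_pos: [463.4, 111.3, 313.6]
tcp_rot: [-3.14, -0.002, 2.432]
ft_force: [0.2, 0.0, 0.5]
opening: 0.604
grip_force: 0.0
```

Call:
arm_command --rows '[[[0.67, 0.99, 0.07, 0, 0, -0.079, 0.2], [0.67, 0.99, 0.07, 0, 0, -0.079, 0.2], [0.67, 0.99, 0.07, 0, 0, -0.079, 0.2], [0.67, 0.99, 0.07, 0, 0, -0.079, 0.2], [0.67, 0.99, 0.07, 0, 0, -0.079, 0.2], [0.67, 0.99, 0.07, 0, 0, -0.079, 0.2]]]'

```text
t: 12.23
eef_pos: [485.0, 291.8, 302.6]
tcp_rot: [-3.14, -0.002, 2.924]
ft_force: [-0.5, -0.3, 0.1]
opening: 0.6
grip_force: 0.0
```

```bash
python3 - <<'E'
from h import *
plan(499,409.6,240,np.pi-0.215)
E
```

```text
call [0.077, 0.7874, 0.4162, -0.0002, -0.0003, -0.0003] rows>= 3.2
j6 est -0.6684756059492241
```

Call:
arm_command --rows '[[[0.077, 0.787, 0.2, 0, 0, 0, 0.2], [0.077, 0.787, 0.416, 0, 0, 0, 0.2], [0.077, 0.787, 0.416, 0, 0, 0, 0.2], [0.077, 0.787, 0.416, 0, 0, 0, 0.2], [0.077, 0.787, 0.416, 0, 0, 0, 0.2], [0.077, 0.787, 0.416, 0, 0, 0, 0.2]]]'

```text
t: 12.73
eef_pos: [499.7, 405.7, 241.3]
tcp_rot: [-3.14, -0.002, 2.921]
ft_force: [0.0, 0.3, 0.2]
opening: 0.6
grip_force: 0.0
```

```bash
python3 - <<'E'
from h import *
plan(499,409.6,192.5,np.pi-0.215)
E
```

```text
call [0.0098, 0.0247, 0.325, -0.0003, -0.0002, -0.0009] rows>= 1.2
j6 est -0.6684756059492241
```

Call:
arm_command --rows '[[[0.004, 0.005, 0.2, 0, 0, -0.001, 0.2], [0.004, 0.005, 0.3, 0, 0, -0.001, 0.2], [0.004, 0.005, 0.325, 0, 0, -0.001, 0.2], [0.004, 0.005, 0.325, 0, 0, -0.001, 0.2], [0.004, 0.005, 0.325, 0, 0, -0.001, 0.2]]]'

```text
t: 13.15
eef_pos: [499.9, 407.0, 194.7]
tcp_rot: [3.141, 0.001, 2.927]
ft_force: [0.1, 0.2, 0.4]
opening: 0.597
grip_force: 0.0
```

```bash
python3 - <<'E'
from h import *
plan(499,409.6,192.5,np.pi-0.215)
E
```

```text
call [0.0097, 0.0159, 0.0147, 0.0001, 0.0001, 0.0] rows>= 0.1
j6 est -0.6684756059492241
```

Call:
arm_command --rows '[[[0.008, 0.014, 0.014, 0, 0, 0, 0.2], [0.008, 0.014, 0.014, 0, 0, 0, -0.2], [0.008, 0.014, 0.014, 0, 0, 0, -0.5], [0.008, 0.014, 0.014, 0, 0, 0, -0.7], [0.008, 0.014, 0.014, 0, 0, 0, -1], [0.008, 0.014, 0.014, 0, 0, 0, -1], [0.008, 0.014, 0.014, 0, 0, 0, -1], [0.008, 0.014, 0.014, 0, 0, 0, -1], [0.008, 0.014, 0.014, 0, 0, 0, -1], [0.008, 0.014, 0.014, 0, 0, 0, -1]]]'

```text
t: 13.98
eef_pos: [498.6, 410.2, 191.2]
tcp_rot: [-3.142, 0.0, 2.928]
ft_force: [-0.7, 1.3, 0.5]
opening: 0.16
grip_force: 30.0
```

Call:
arm_command --rows '[[[0, 0, 0, 0, 0, 0, -1], [0, 0, 0, 0, 0, 0, -1]]]'

```text
t: 14.15
eef_pos: [498.6, 410.2, 191.2]
tcp_rot: [-3.142, 0.0, 2.928]
ft_force: [0.3, 0.2, 0.3]
opening: 0.156
grip_force: 30.0
```

Call:
arm_command --rows '[[[0, 0, -0.1, 0, 0, 0, -1], [0, 0, -0.3, 0, 0, 0, -1], [0, 0, -0.5, 0, 0, 0, -1], [0, 0, -0.7, 0, 0, 0, -1], [0, 0, -0.7, 0, 0, 0, -1]]]'

```text
t: 14.57
eef_pos: [499.2, 410.7, 301.9]
tcp_rot: [3.136, 0.006, 2.928]
ft_force: [0.6, 0.0, -0.7]
opening: 0.16
grip_force: 30.0
```

```bash
python3 - <<'E'
from h import *
s=state();print(s["opening"],s["grip_force"],s["moment"])
yb=-0.0142;c=np.array([550.3,-223.2]);o=c+np.array([-np.sin(yb),np.cos(yb)])*15;print(o)
plan(o[0],o[1],300,np.pi+yb)
p,d,K,T=grab("w7");b=T@np.linalg.inv(get_calibration("wrist")["hand_eye"])
L=(cloud(d,K,T)-b[:3,3])@b[:3,:3]
q=L[(L[...,2]>150)&(L[...,2]<215)&(abs(L[...,1])<60)&(L[...,0]>14)&(L[...,0]<80)&(d>0)]
print(len(q),q.min(0),q.max(0))
for x in range(15,50,6):
    k=q[abs(q[:,0]-x)<3]
    if len(k):print(x,k.min(0).round(1),k.max(0).round(1))
E
```

```text
0.15985426768461564 29.999434053897858 [ 0.0996374  -0.14049568 -0.03422216]
[ 550.51299284 -208.20151227]
call [-0.303, -0.9933, -0.0007, 0.0008, 0.001, -0.0317] rows>= 3.7
call [-0.0966, -0.9933, 0.0031, -0.0, 0.0, 0.0] rows>= 3.6
call [-0.0966, -0.9933, 0.0031, -0.0, -0.0, -0.0] rows>= 3.6
call [-0.0966, -0.9933, 0.0031, 0.0, 0.0, 0.0] rows>= 3.6
call [-0.0104, -0.1069, 0.0003, 0.0, 0.0, 0.0] rows>= 0.4
j6 est -1.9181655452391628
2294 [ 14.00695679  -7.80440255 175.39033482] [ 47.03240668  39.52568129 188.25313233]
15 [ 14.   -7.8 175.4] [ 18.    8.8 184.3]
21 [ 18.   -6.6 175.5] [ 24.   12.  184.3]
27 [ 24.   -4.3 176.1] [ 30.   15.8 184.8]
33 [ 30.    0.3 176.9] [ 36.   32.3 186.2]
39 [ 36.    5.2 177. ] [ 42.   39.3 186.8]
45 [ 42.   13.4 178.2] [ 47.   39.5 188.3]
```

Call:
arm_command --rows '[[[-0.3, -0.99, 0, 0, 0, -0.032, -1], [-0.3, -0.99, 0, 0, 0, -0.032, -1], [-0.3, -0.99, 0, 0, 0, -0.032, -1], [-0.3, -0.99, 0, 0, 0, -0.032, -1]]]'

```text
t: 14.95
eef_pos: [510.7, 253.0, 295.1]
tcp_rot: [-3.141, -0.002, 3.129]
ft_force: [1.3, 0.1, 0.9]
opening: 0.16
grip_force: 30.0
```

Call:
arm_command --rows '[[[-0.1, -0.99, 0, 0, 0, 0, -1], [-0.1, -0.99, 0, 0, 0, 0, -1], [-0.1, -0.99, 0, 0, 0, 0, -1], [-0.1, -0.99, 0, 0, 0, 0, -1]]]'

```text
t: 15.28
eef_pos: [524.1, 103.6, 295.3]
tcp_rot: [-3.141, -0.002, 3.128]
ft_force: [0.1, 0.1, -0.4]
opening: 0.162
grip_force: 30.0
```

Call:
arm_command --rows '[[[-0.1, -0.99, 0, 0, 0, 0, -1], [-0.1, -0.99, 0, 0, 0, 0, -1], [-0.1, -0.99, 0, 0, 0, 0, -1], [-0.1, -0.99, 0, 0, 0, 0, -1]]]'

```text
t: 15.62
eef_pos: [537.3, -45.2, 295.3]
tcp_rot: [-3.141, -0.001, 3.128]
ft_force: [0.5, -0.1, -0.8]
opening: 0.162
grip_force: 30.0
```

Call:
arm_command --rows '[[[-0.1, -0.99, 0, 0, 0, 0, -1], [-0.1, -0.99, 0, 0, 0, 0, -1], [-0.1, -0.99, 0, 0, 0, 0, -1], [-0.1, -0.99, 0, 0, 0, 0, -1], [-0.1, -0.99, 0, 0, 0, 0, -1], [-0.1, -0.99, 0, 0, 0, 0, -1], [-0.1, -0.99, 0, 0, 0, 0, -1]]]'

```text
t: 16.2
eef_pos: [550.3, -190.0, 295.4]
tcp_rot: [3.141, -0.002, 3.129]
ft_force: [-1.5, 0.4, -0.9]
opening: 0.164
grip_force: 30.0
```

```bash
python3 - <<'E'
from h import *
plan(550.5,-208.2,225,np.pi-.0142)
E
```

```text
call [-0.0037, -0.122, 0.4694, 0.0001, -0.0002, 0.0002] rows>= 1.7
j6 est -1.9181709510581977
```

Call:
arm_command --rows '[[[-0.004, -0.122, 0.15, 0, 0, 0, -1], [-0.004, -0.122, 0.3, 0, 0, 0, -1], [-0.004, -0.122, 0.469, 0, 0, 0, -1], [-0.004, -0.122, 0.469, 0, 0, 0, -1], [-0.004, -0.122, 0.469, 0, 0, 0, -1], [-0.004, -0.122, 0.469, 0, 0, 0, -1], [-0.004, -0.122, 0.469, 0, 0, 0, -1], [-0.004, -0.122, 0.469, 0, 0, 0, -1]]]'

```text
t: 16.87
eef_pos: [551.2, -208.5, 227.3]
tcp_rot: [-3.141, 0.002, 3.13]
ft_force: [0.2, -0.3, -0.3]
opening: 0.155
grip_force: 30.0
```

```bash
python3 - <<'E'
from h import *
plan(550.5,-208.2,200,np.pi-.0142)
p,d,K,T=grab("w8")
E
```

```text
call [0.0052, 0.0022, 0.1822, -0.0002, 0.0003, 0.0004] rows>= 0.7
j6 est -1.9181709510581977
```

View pics/w8.png

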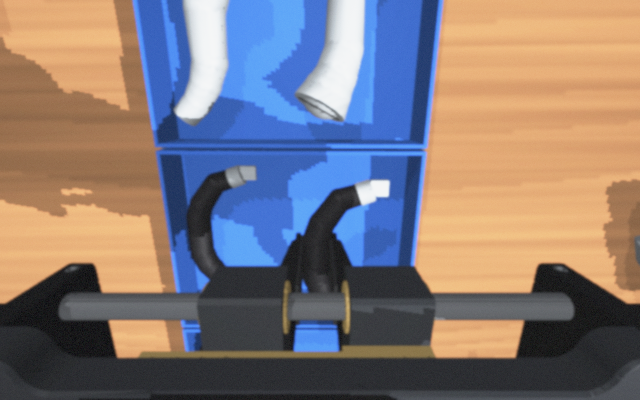

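The held handle (345,230) hangs inside the bin, clear of the fixed handle at (210,220). The partition is at row 148.

Call:
arm_command --rows '[[[0.005, 0.002, 0.1, 0, 0, 0, -1], [0.005, 0.002, 0.175, 0, 0, 0, -1], [0.005, 0.002, 0.175, 0, 0, 0, -1], [0.005, 0.002, 0.175, 0, 0, 0, -1], [0.005, 0.002, 0.175, 0, 0, 0, -1]]]'

```text
t: 17.33
eef_pos: [550.4, -208.6, 200.0]
tcp_rot: [-3.141, 0.0, 3.129]
ft_force: [-0.6, 0.1, -1.3]
opening: 0.164
grip_force: 30.0
```

Call:
arm_command --rows '[[[0, 0, 0.006, 0, 0, 0, -1], [0, 0, 0.012, 0, 0, 0, -1], [0, 0, 0.015, 0, 0, 0, -1], [0, 0, 0.015, 0, 0, 0, -1]]]'

```text
t: 17.67
eef_pos: [550.2, -208.5, 197.5]
tcp_rot: [-3.141, 0.0, 3.129]
ft_force: [-0.0, 0.8, -0.7]
opening: 0.164
grip_force: 30.0
```

Call:
arm_command --rows '[[[0, 0, 0.004, 0, 0, 0, -1], [0, 0, 0.008, 0, 0, 0, -1], [0, 0, 0.008, 0, 0, 0, -1], [0, 0, 0.008, 0, 0, 0, -1]]]'

```text
t: 18.0
eef_pos: [550.2, -208.5, 196.2]
tcp_rot: [-3.142, -0.0, 3.129]
ft_force: [-0.4, -0.5, -1.7]
opening: 0.163
grip_force: 30.0
```

Call:
arm_command --rows '[[[0, 0, 0.003, 0, 0, 0, -1], [0, 0, 0.005, 0, 0, 0, -1], [0, 0, 0.005, 0, 0, 0, -1], [0, 0, 0.005, 0, 0, 0, -1]]]'

```text
t: 18.33
eef_pos: [550.2, -208.5, 196.1]
tcp_rot: [-3.141, 0.0, 3.129]
ft_force: [-2.0, 1.6, 7.3]
opening: 0.161
grip_force: 30.0
```

Contact. Next: release, lift, and plan the approach to the knob at (580,152).

Call:
arm_command --rows '[[[0, 0, 0, 0, 0, 0, -0.65], [0, 0, 0, 0, 0, 0, -0.55], [0, 0, 0, 0, 0, 0, -0.45], [0, 0, 0, 0, 0, 0, -0.35], [0, 0, 0, 0, 0, 0, -0.3], [0, 0, 0, 0, 0, 0, -0.3], [0, 0, 0, 0, 0, 0, -0.3]]]'

```text
t: 18.92
eef_pos: [550.2, -208.5, 195.5]
tcp_rot: [-3.141, 0.0, 3.129]
ft_force: [-0.5, -1.2, 1.4]
opening: 0.348
grip_force: 0.3
```

Call:
arm_command --rows '[[[0, 0, -0.03, 0, 0, 0, -0.3], [0, 0, -0.1, 0, 0, 0, -0.3], [0, 0, -0.3, 0, 0, 0, -0.3], [0, 0, -0.55, 0, 0, 0, -0.3], [0, 0, -0.8, 0, 0, 0, 0], [0, 0, -0.9, 0, 0, 0, 0.3], [0, 0, -0.9, 0, 0, 0, 0.3]]]'

```text
t: 19.5
eef_pos: [550.4, -208.5, 335.5]
tcp_rot: [-3.138, 0.007, 3.129]
ft_force: [-0.1, 0.4, 0.0]
opening: 0.503
grip_force: 0.0
```

```bash
python3 - <<'E'
from h import *
p,d,K,T=grab("w9");P=cloud(d,K,T);hsv=cv2.cvtColor(p,cv2.COLOR_RGB2HSV)
m=(hsv[...,2]<70)&(P[...,2]>8)&(P[...,0]>492)&(P[...,0]<608)&(P[...,1]>-240)&(P[...,1]<-150);q=P[m];print(len(q),q.min(0),q.max(0))
plan(575,90,360,np.pi/2)
E
```

```text
29213 [ 507.68369768 -239.99982294   12.29398763] [ 592.67790845 -150.00721819  267.73603643]
call [-0.0709, 0.9933, -0.0914, 0.0002, 0.0006, 0.1944] rows>= 9.8
call [0.913, 0.4077, -0.0909, 0.0, 0.0002, 0.0536] rows>= 3.6
j6 est 0.15526199390711004
```

View pics/w9.png

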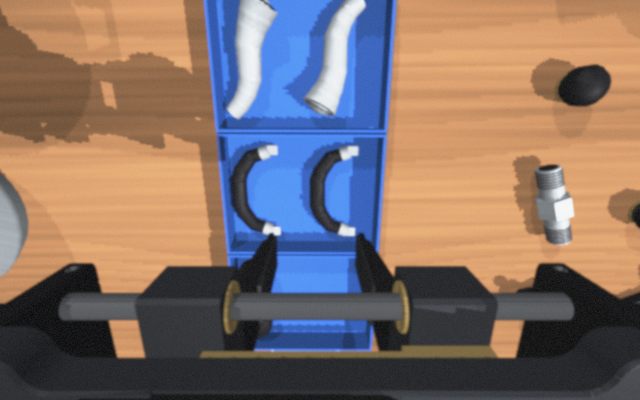

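The handle lies flat in its bin at (330,190). I'll keep this yaw for the knobs and go to a view of both.

```bash
python3 - <<'E'
from h import *
plan(590,95,370,np.pi-.0142)
E
```

```text
call [-0.1187, 0.9933, -0.1224, -0.0003, 0.0006, 0.0003] rows>= 3.6
call [-0.1163, 0.9933, -0.1208, -0.0, 0.0, 0.0] rows>= 3.6
call [-0.0046, 0.0388, -0.0047, -0.0, -0.0, -0.0] rows>= 0.1
j6 est -1.3969496571342348
```

Call:
arm_command --rows '[[[-0.12, 0.99, -0.12, 0, 0, 0, 0.3], [-0.12, 0.99, -0.12, 0, 0, 0, 0.3], [-0.12, 0.99, -0.12, 0, 0, 0, 0.3], [-0.12, 0.99, -0.12, 0, 0, 0, 0.3]]]'

```text
t: 19.88
eef_pos: [569.8, -57.3, 347.8]
tcp_rot: [3.141, -0.002, 3.13]
ft_force: [0.6, -0.7, 0.4]
opening: 0.648
grip_force: 0.0
```

Call:
arm_command --rows '[[[-0.12, 0.99, -0.12, 0, 0, 0, 0.3], [-0.12, 0.99, -0.12, 0, 0, 0, 0.3], [-0.12, 0.99, -0.12, 0, 0, 0, 0.3], [-0.12, 0.99, -0.12, 0, 0, 0, 0.3], [-0.12, 0.99, -0.12, 0, 0, 0, 0.3], [-0.12, 0.99, -0.12, 0, 0, 0, 0.3], [-0.12, 0.99, -0.12, 0, 0, 0, 0.3]]]'

```text
t: 20.47
eef_pos: [589.7, 87.7, 365.5]
tcp_rot: [-3.141, -0.002, 3.129]
ft_force: [-0.0, -1.0, -0.5]
opening: 0.648
grip_force: 0.0
```

```bash
python3 - <<'E'
from h import *
s=state();print(s["t"],s["eef_pos"],s["tcp_rot"])
p,d,K,T=grab("w10");P=cloud(d,K,T);z=P[...,2];print(np.median(z[20:150,300:400]))
m=((z>4)&(z<50)&(d>0)).astype(np.uint8);n,l,st,c=cv2.connectedComponentsWithStats(m)
for i in range(1,n):
    if st[i,4]<150: continue
    q=P[l==i];h=q[(q[:,2]>10)];(cx,cy),r=cv2.minEnclosingCircle(h[:,:2].astype(np.float32))
    # silhouette centre on the head's widest plane z=17
    ct=max(cv2.findContours((l==i).astype(np.uint8),0,1)[0],key=len).reshape(-1,2);e=plane(ct,K,T,17)[:,:2].astype(np.float32)
    print(st[i],np.median(q,0).round(1),"zmax",q[:,2].max().round(1),"circ",round(cx,1),round(cy,1),round(r,1),"sil",cv2.minEnclosingCircle(e))
E
```

```text
20.4667 [589.71935905  87.65943792 365.46368969] [-3.14119821e+00 -1.81523945e-03  3.12938034e+00]
-0.7325549643188651
[    0     0   134   303 20200] [ 540.2 -183.5   15.6] zmax 37.0 circ 566.8 -221.4 182.5 sil ((568.4536743164062, -219.99070739746094), 185.2058563232422)
[ 485   21   40   37 1095] [442.6 273.3  13.2] zmax 15.8 circ 442.1 275.6 17.6 sil ((443.694091796875, 271.5857238769531), 18.93703269958496)
[ 362   22   57   61 2745] [454.9 160.2  24.1] zmax 26.7 circ 454.8 161.0 26.8 sil ((454.2965087890625, 161.3882598876953), 28.478721618652344)
[ 243   31   38   42 1230] [453.1  37.6  27.4] zmax 32.0 circ 451.7 35.9 18.0 sil ((451.69427490234375, 35.65837478637695), 18.956592559814453)
[ 245  129   47   77 1720] [564.5  36.7  22.4] zmax 29.3 circ 566.6 36.3 42.7 sil ((567.2448120117188, 35.975120544433594), 43.21346664428711)
[350 162  34  34 888] [577.1 141.7  27.3] zmax 31.7 circ 579.6 143.5 18.0 sil ((579.7506713867188, 143.38424682617188), 19.173555374145508)
[385 231  20  30 272] [663.  180.   10.8] zmax 13.2 circ 664.8 180.8 19.2 sil ((660.2625122070312, 178.97451782226562), 20.44870948791504)
[266 251  35  38 760] [678.9  41.9  23.6] zmax 26.9 circ 687.4 45.0 26.6 sil ((688.9514770507812, 44.83869171142578), 28.111907958984375)
[323 258  45  29 523] [700.7 118.3  10.7] zmax 12.7 circ 692.5 122.0 28.3 sil ((687.8177490234375, 121.43585205078125), 28.291213989257812)
[285 333  69  18 522] [812.7  72.6   6. ] zmax 8.4 circ 0.0 0.0 0.0 sil ((801.6177368164062, 89.23175811767578), 45.26814651489258)
```

View pics/w10.png

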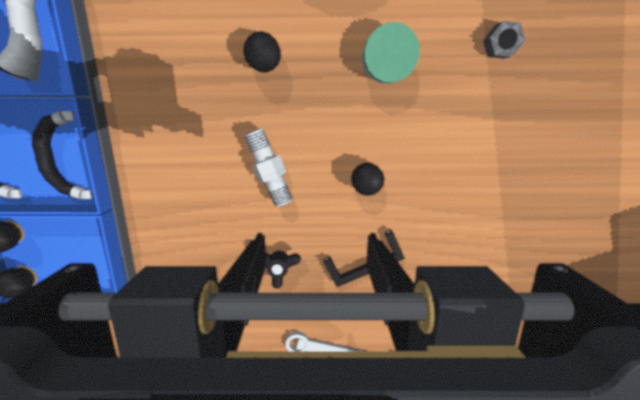

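Knob_a is at pixel (367,179), knob_b at (262,50), and both fit an 18 mm radius circle. I'll start with knob_a at (579.6, 143.5).

```bash
python3 - <<'E'
from h import *
plan(579.6,143.5,240,np.pi-.0142)
E
```

```text
call [0.0716, 0.3751, 0.8377, -0.0001, -0.0002, 0.0002] rows>= 3.3
j6 est -1.313892325653369
```

Call:
arm_command --rows '[[[0.072, 0.375, 0.4, 0, 0, 0, 0.3], [0.072, 0.375, 0.838, 0, 0, 0, 0.3], [0.072, 0.375, 0.838, 0, 0, 0, 0.3], [0.072, 0.375, 0.838, 0, 0, 0, 0.3], [0.072, 0.375, 0.838, 0, 0, 0, 0.3], [0.072, 0.375, 0.838, 0, 0, 0, 0.3], [0.072, 0.375, 0.838, 0, 0, 0, 0.3], [0.072, 0.375, 0.838, 0, 0, 0, 0.3]]]'

```text
t: 21.18
eef_pos: [580.3, 143.5, 242.5]
tcp_rot: [3.141, 0.003, 3.128]
ft_force: [0.3, -0.8, 0.4]
opening: 0.651
grip_force: 0.0
```

```bash
python3 - <<'E'
from h import *
plan(579.6,143.5,193,np.pi-.0142)
E
```

```text
call [0.0058, -0.0004, 0.3298, 0.0, 0.0004, 0.0001] rows>= 1.2
j6 est -1.313892325653369
```

Call:
arm_command --rows '[[[0.003, 0, 0.2, 0, 0, 0, 0.3], [0.003, 0, 0.315, 0, 0, 0, 0.3], [0.003, 0, 0.315, 0, 0, 0, 0.3], [0.003, 0, 0.315, 0, 0, 0, 0.3], [0.003, 0, 0.315, 0, 0, 0, 0.3]]]'

```text
t: 21.6
eef_pos: [579.8, 144.2, 195.1]
tcp_rot: [3.141, 0.002, 3.129]
ft_force: [-0.6, -0.3, -0.4]
opening: 0.649
grip_force: 0.0
```

Call:
arm_command --rows '[[[0, 0, 0, 0, 0, 0, 0], [0, 0, 0, 0, 0, 0, -0.2], [0, 0, 0, 0, 0, 0, -0.4], [0, 0, 0, 0, 0, 0, -1], [0, 0, 0, 0, 0, 0, -1], [0, 0, 0, 0, 0, 0, -1], [0, 0, 0, 0, 0, 0, -1], [0, 0, 0, 0, 0, 0, -1]]]'

```text
t: 22.27
eef_pos: [579.4, 144.4, 193.9]
tcp_rot: [-3.142, 0.0, 3.129]
ft_force: [-1.2, -0.4, 5.3]
opening: 0.371
grip_force: 30.0
```

Call:
arm_command --rows '[[[0, 0, -0.1, 0, 0, 0, -1], [0, 0, -0.3, 0, 0, 0, -1], [0, 0, -0.5, 0, 0, 0, -1], [0, 0, -0.65, 0, 0, 0, -1], [0, 0, -0.65, 0, 0, 0, -1], [0, 0, -0.65, 0, 0, 0, -1]]]'

```text
t: 22.77
eef_pos: [579.3, 144.4, 291.8]
tcp_rot: [3.141, 0.002, 3.129]
ft_force: [-0.6, -0.2, -1.4]
opening: 0.372
grip_force: 30.0
```

```bash
python3 - <<'E'
from h import *
plan(700.4,-200.4,290,np.pi-.0142)
s=state();print(s["opening"],s["grip_force"])
E
```

```text
call [-0.3627, -0.9933, 0.0058, 0.0, 0.0003, 0.0003] rows>= 3.8
call [-0.3647, -0.9933, 0.0052, -0.0, -0.0, -0.0] rows>= 3.8
call [-0.1106, -0.3013, 0.0016, 0.0, 0.0, 0.0] rows>= 1.2
j6 est -1.8352730881277088
0.3717622958158252 29.999864101409912
```

Call:
arm_command --rows '[[[-0.363, -0.99, 0, 0, 0, 0, -1], [-0.363, -0.99, 0, 0, 0, 0, -1], [-0.363, -0.99, 0, 0, 0, 0, -1], [-0.363, -0.99, 0, 0, 0, 0, -1]]]'

```text
t: 23.1
eef_pos: [632.4, -7.2, 289.3]
tcp_rot: [-3.142, -0.002, 3.129]
ft_force: [-0.8, 0.3, -0.2]
opening: 0.37
grip_force: 30.0
```

Call:
arm_command --rows '[[[-0.363, -0.99, 0, 0, 0, 0, -1], [-0.363, -0.99, 0, 0, 0, 0, -1], [-0.363, -0.99, 0, 0, 0, 0, -1], [-0.363, -0.99, 0, 0, 0, 0, -1]]]'

```text
t: 23.43
eef_pos: [684.9, -156.9, 288.9]
tcp_rot: [3.141, -0.002, 3.128]
ft_force: [0.1, 0.9, 0.6]
opening: 0.373
grip_force: 30.0
```

Call:
arm_command --rows '[[[-0.11, -0.3, 0.1, 0, 0, 0, -1], [-0.11, -0.3, 0.1, 0, 0, 0, -1], [-0.11, -0.3, 0.2, 0, 0, 0, -1], [-0.11, -0.3, 0.4, 0, 0, 0, -1], [-0.11, -0.3, 0.4, 0, 0, 0, -1], [-0.11, -0.3, 0.4, 0, 0, 0, -1], [-0.11, -0.3, 0.4, 0, 0, 0, -1]]]'

```text
t: 24.02
eef_pos: [700.7, -198.9, 231.2]
tcp_rot: [3.141, -0.0, 3.129]
ft_force: [0.4, 0.5, -0.5]
opening: 0.372
grip_force: 30.0
```

```bash
python3 - <<'E'
from h import *
plan(700.4,-200.4,202,np.pi-.0142)
E
```

```text
call [0.0018, -0.01, 0.1945, 0.0, -0.0001, 0.0003] rows>= 0.7
j6 est -1.8352730881277088
```

Call:
arm_command --rows '[[[0.002, -0.01, 0.1, 0, 0, 0, -1], [0.002, -0.01, 0.19, 0, 0, 0, -1], [0.002, -0.01, 0.19, 0, 0, 0, -1], [0.002, -0.01, 0.19, 0, 0, 0, -1], [0.002, -0.01, 0.19, 0, 0, 0, -1]]]'

```text
t: 24.43
eef_pos: [700.3, -200.6, 202.6]
tcp_rot: [-3.141, 0.0, 3.129]
ft_force: [-0.6, -0.2, 0.3]
opening: 0.371
grip_force: 30.0
```

Call:
arm_command --rows '[[[0, 0, 0.005, 0, 0, 0, -1], [0, 0, 0.01, 0, 0, 0, -1], [0, 0, 0.012, 0, 0, 0, -1], [0, 0, 0.012, 0, 0, 0, -1]]]'

```text
t: 24.77
eef_pos: [700.2, -200.6, 200.9]
tcp_rot: [-3.141, 0.0, 3.129]
ft_force: [0.0, 1.1, 0.6]
opening: 0.372
grip_force: 30.0
```

Call:
arm_command --rows '[[[0, 0, 0.004, 0, 0, 0, -1], [0, 0, 0.008, 0, 0, 0, -1], [0, 0, 0.012, 0, 0, 0, -1], [0, 0, 0.012, 0, 0, 0, -1]]]'

```text
t: 25.1
eef_pos: [700.2, -200.6, 198.9]
tcp_rot: [-3.141, 0.0, 3.129]
ft_force: [0.7, -0.2, 0.5]
opening: 0.373
grip_force: 30.0
```

Call:
arm_command --rows '[[[0, 0, 0.003, 0, 0, 0, -1], [0, 0, 0.005, 0, 0, 0, -1], [0, 0, 0.005, 0, 0, 0, -1], [0, 0, 0.005, 0, 0, 0, -1]]]'

```text
t: 25.43
eef_pos: [700.2, -200.6, 198.9]
tcp_rot: [-3.141, 0.0, 3.129]
ft_force: [-3.0, 0.5, 5.7]
opening: 0.37
grip_force: 30.0
```

Call:
arm_command --rows '[[[0, 0, 0, 0, 0, 0, -0.24], [0, 0, 0, 0, 0, 0, -0.15], [0, 0, 0, 0, 0, 0, -0.05], [0, 0, 0, 0, 0, 0, 0.05], [0, 0, 0, 0, 0, 0, 0.1], [0, 0, 0, 0, 0, 0, 0.1], [0, 0, 0, 0, 0, 0, 0.1]]]'

```text
t: 26.02
eef_pos: [700.2, -200.6, 198.1]
tcp_rot: [-3.142, -0.0, 3.129]
ft_force: [-0.4, 0.0, -0.4]
opening: 0.546
grip_force: 0.0
```

Call:
arm_command --rows '[[[0, 0, -0.03, 0, 0, 0, 0.1], [0, 0, -0.1, 0, 0, 0, 0.1], [0, 0, -0.3, 0, 0, 0, 0.1], [0, 0, -0.5, 0, 0, 0, 0.2], [0, 0, -0.65, 0, 0, 0, 0.3], [0, 0, -0.65, 0, 0, 0, 0.3]]]'

```text
t: 26.52
eef_pos: [700.8, -200.8, 302.3]
tcp_rot: [-3.138, 0.008, 3.129]
ft_force: [0.9, 0.5, -0.5]
opening: 0.64
grip_force: 0.0
```

```bash
python3 - <<'E'
from h import *
plan(451.7,35.8,250,np.pi-.0142)
E
```

```text
call [0.9933, 0.9196, 0.1952, -0.0005, 0.0013, 0.0003] rows>= 4.9
call [0.6891, 0.6362, 0.1429, -0.0, -0.0, -0.0] rows>= 3.4
j6 est -1.4775055107899089
```

Call:
arm_command --rows '[[[0.99, 0.92, 0, 0, 0, 0, 0.3], [0.99, 0.92, 0, 0, 0, 0, 0.3], [0.99, 0.92, 0, 0, 0, 0, 0.3], [0.99, 0.92, 0, 0, 0, 0, 0.3], [0.99, 0.92, 0, 0, 0, 0, 0.3], [0.99, 0.92, 0, 0, 0, 0, 0.3]]]'

```text
t: 27.02
eef_pos: [549.3, -57.2, 296.2]
tcp_rot: [3.141, -0.003, 3.131]
ft_force: [1.2, 0.6, -0.5]
opening: 0.652
grip_force: 0.0
```

Call:
arm_command --rows '[[[0.69, 0.64, 0.1, 0, 0, 0, 0.3], [0.69, 0.64, 0.2, 0, 0, 0, 0.3], [0.69, 0.64, 0.3, 0, 0, 0, 0.3], [0.69, 0.64, 0.34, 0, 0, 0, 0.3], [0.69, 0.64, 0.34, 0, 0, 0, 0.3], [0.69, 0.64, 0.34, 0, 0, 0, 0.3], [0.69, 0.64, 0.34, 0, 0, 0, 0.3]]]'

```text
t: 27.6
eef_pos: [452.2, 36.2, 245.2]
tcp_rot: [-3.141, 0.002, 3.129]
ft_force: [0.5, -0.3, 0.1]
opening: 0.656
grip_force: 0.0
```

```bash
python3 - <<'E'
from h import *
plan(451.7,35.8,193.5,np.pi-.0142)
E
```

```text
call [0.004, -0.0023, 0.345, -0.0, 0.0003, 0.0003] rows>= 1.2
j6 est -1.4775055107899089
```

Call:
arm_command --rows '[[[0.003, -0.003, 0.2, 0, 0, 0, 0.3], [0.003, -0.003, 0.335, 0, 0, 0, 0.3], [0.003, -0.003, 0.335, 0, 0, 0, 0.3], [0.003, -0.003, 0.335, 0, 0, 0, 0.3], [0.003, -0.003, 0.335, 0, 0, 0, 0.3]]]'

```text
t: 28.02
eef_pos: [451.4, 35.6, 195.4]
tcp_rot: [-3.141, 0.001, 3.128]
ft_force: [-0.5, 0.5, -1.0]
opening: 0.65
grip_force: 0.0
```

Call:
arm_command --rows '[[[0, 0, 0, 0, 0, 0, 0], [0, 0, 0, 0, 0, 0, -0.2], [0, 0, 0, 0, 0, 0, -0.4], [0, 0, 0, 0, 0, 0, -1], [0, 0, 0, 0, 0, 0, -1], [0, 0, 0, 0, 0, 0, -1], [0, 0, 0, 0, 0, 0, -1], [0, 0, 0, 0, 0, 0, -1]]]'

```text
t: 28.68
eef_pos: [450.7, 36.1, 194.7]
tcp_rot: [-3.141, 0.001, 3.129]
ft_force: [-1.5, 0.6, 6.3]
opening: 0.372
grip_force: 30.0
```

Call:
arm_command --rows '[[[0, 0, -0.1, 0, 0, 0, -1], [0, 0, -0.3, 0, 0, 0, -1], [0, 0, -0.5, 0, 0, 0, -1], [0, 0, -0.65, 0, 0, 0, -1], [0, 0, -0.65, 0, 0, 0, -1], [0, 0, -0.65, 0, 0, 0, -1]]]'

```text
t: 29.18
eef_pos: [450.6, 36.1, 292.8]
tcp_rot: [-3.141, 0.003, 3.129]
ft_force: [-0.0, 0.2, -0.6]
opening: 0.367
grip_force: 30.0
```

```bash
python3 - <<'E'
from h import *
plan(644.4,-199.6,290,np.pi-.0142)
s=state();print(s["opening"],s["grip_force"])
E
```

```text
call [-0.8376, -0.9933, 0.0141, -0.0, 0.0004, 0.0003] rows>= 4.7
call [-0.475, -0.5612, 0.0066, -0.0, 0.0, 0.0] rows>= 2.6
j6 est -1.8569697930004738
0.36714890537015177 29.99995619058609
```

Call:
arm_command --rows '[[[-0.838, -0.993, 0, 0, 0, 0, -1], [-0.838, -0.993, 0, 0, 0, 0, -1], [-0.838, -0.993, 0, 0, 0, 0, -1], [-0.838, -0.993, 0, 0, 0, 0, -1], [-0.838, -0.993, 0, 0, 0, 0, -1], [-0.838, -0.993, 0, 0, 0, 0, -1]]]'

```text
t: 29.68
eef_pos: [576.9, -118.3, 289.9]
tcp_rot: [-3.141, 0.0, 3.126]
ft_force: [-0.2, 0.5, -0.5]
opening: 0.37
grip_force: 30.0
```

Call:
arm_command --rows '[[[-0.475, -0.561, 0, 0, 0, 0, -1], [-0.475, -0.561, 0, 0, 0, 0, -1], [-0.475, -0.561, 0, 0, 0, 0, -1], [-0.475, -0.561, 0.2, 0, 0, 0, -1], [-0.475, -0.561, 0.4, 0, 0, 0, -1], [-0.475, -0.561, 0.4, 0, 0, 0, -1], [-0.475, -0.561, 0.4, 0, 0, 0, -1], [-0.475, -0.561, 0.4, 0, 0, 0, -1]]]'

```text
t: 30.35
eef_pos: [644.8, -199.2, 232.4]
tcp_rot: [3.142, -0.0, 3.13]
ft_force: [0.3, 0.2, -0.4]
opening: 0.37
grip_force: 30.0
```

```bash
python3 - <<'E'
from h import *
plan(644.4,-199.6,202.5,np.pi-.0142)
E
```

```text
call [0.0028, -0.003, 0.1994, 0.0, -0.0, 0.0003] rows>= 0.7
j6 est -1.8569697930004738
```

Call:
arm_command --rows '[[[0.002, -0.003, 0.1, 0, 0, 0, -1], [0.002, -0.003, 0.195, 0, 0, 0, -1], [0.002, -0.003, 0.195, 0, 0, 0, -1], [0.002, -0.003, 0.195, 0, 0, 0, -1], [0.002, -0.003, 0.195, 0, 0, 0, -1]]]'

```text
t: 30.77
eef_pos: [644.6, -199.9, 203.5]
tcp_rot: [-3.141, 0.001, 3.129]
ft_force: [0.7, 0.2, -0.5]
opening: 0.372
grip_force: 30.0
```

Call:
arm_command --rows '[[[0, 0, 0.005, 0, 0, 0, -1], [0, 0, 0.01, 0, 0, 0, -1], [0, 0, 0.014, 0, 0, 0, -1], [0, 0, 0.014, 0, 0, 0, -1]]]'

```text
t: 31.1
eef_pos: [644.4, -199.9, 200.7]
tcp_rot: [-3.141, 0.0, 3.129]
ft_force: [-0.1, -0.8, -0.3]
opening: 0.369
grip_force: 30.0
```

Call:
arm_command --rows '[[[0, 0, 0.003, 0, 0, 0, -1], [0, 0, 0.006, 0, 0, 0, -1], [0, 0, 0.009, 0, 0, 0, -1], [0, 0, 0.009, 0, 0, 0, -1]]]'

```text
t: 31.43
eef_pos: [644.4, -199.9, 199.8]
tcp_rot: [-3.141, 0.0, 3.129]
ft_force: [-1.6, 1.2, 5.7]
opening: 0.373
grip_force: 30.0
```

Call:
arm_command --rows '[[[0, 0, 0, 0, 0, 0, -0.24], [0, 0, 0, 0, 0, 0, -0.15], [0, 0, 0, 0, 0, 0, -0.05], [0, 0, 0, 0, 0, 0, 0.05], [0, 0, 0, 0, 0, 0, 0.1], [0, 0, 0, 0, 0, 0, 0.1], [0, 0, 0, 0, 0, 0, 0.1]]]'

```text
t: 32.02
eef_pos: [644.4, -199.9, 199.2]
tcp_rot: [-3.142, -0.0, 3.129]
ft_force: [-0.2, -0.2, -0.1]
opening: 0.548
grip_force: 0.0
```

Call:
arm_command --rows '[[[0, 0, -0.03, 0, 0, 0, 0.1], [0, 0, -0.1, 0, 0, 0, 0.1], [0, 0, -0.3, 0, 0, 0, 0.1], [0, 0, -0.55, 0, 0, 0, 0.1], [0, 0, -0.8, 0, 0, 0, 0.2], [0, 0, -0.95, 0, 0, 0, 0.3], [0, 0, -0.95, 0, 0, 0, 0.3]]]'

```text
t: 32.6
eef_pos: [644.7, -200.0, 348.6]
tcp_rot: [-3.138, 0.009, 3.129]
ft_force: [0.0, 0.0, 0.1]
opening: 0.643
grip_force: 0.0
```

Call:
arm_command --rows '[[[-0.8, 0.9, -0.3, 0, 0, 0, 0.3], [-0.8, 0.9, -0.3, 0, 0, 0, 0.3], [-0.8, 0.9, -0.3, 0, 0, 0, 0.3], [-0.8, 0.9, -0.3, 0, 0, 0, 0.3], [-0.8, 0.9, -0.3, 0, 0, 0, 0.3], [-0.8, 0.9, -0.3, 0, 0, 0, 0.3], [-0.8, 0.9, -0.3, 0, 0, 0, 0.3]]]'

```text
t: 33.18
eef_pos: [766.2, -65.3, 386.5]
tcp_rot: [-3.141, -0.0, 3.131]
ft_force: [-0.1, -0.3, 0.5]
opening: 0.648
grip_force: 0.0
```

```bash
python3 - <<'E'
from h import *
p,d=read_camera("scene");cv2.imwrite("pics/s1.png",cv2.resize(p[100:280,130:450,::-1],None,fx=2.5,fy=2.5,interpolation=cv2.INTER_CUBIC))
p,d,K,T=grab("w11")
s=state();print(s["t"],s["eef_pos"],s["ft_force"])
E
```

```text
33.2833 [765.50554917 -67.07026789 386.34581273] [ 0.70059479 -0.28855872  0.32754588]
```

View pics/s1.png

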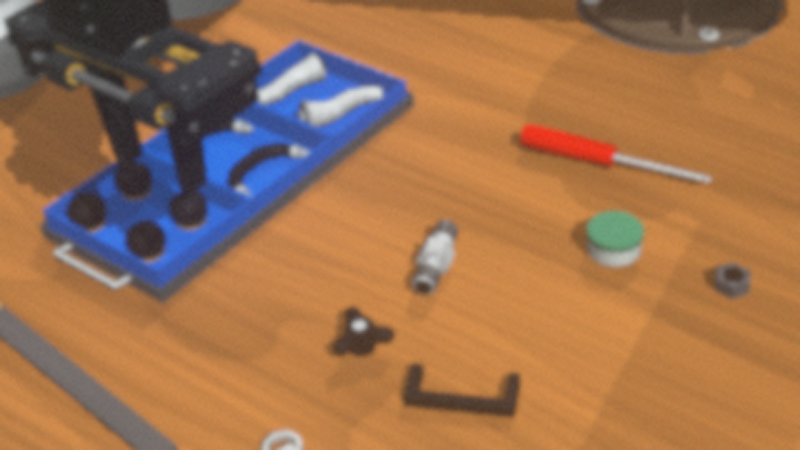

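View pics/w11.png

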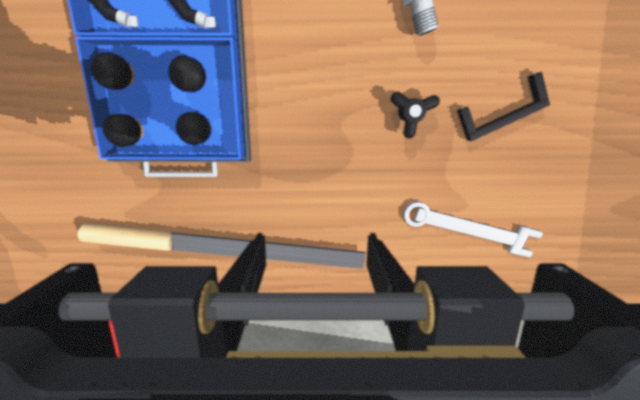

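The scene view shows all three bins filled correctly. The wrist view shows both new knobs upright at (187,73) and (193,128). The look-alikes haven't moved, and the gripper is clear.

```bash
python3 -c "
from cell import *
print(job_done())"
```

```text
the job is handed in; nothing more can be done
None
```

The spout, the handle and both lid knobs are each set down in the bin of their own kind, the look-alikes were left where they lay, and the job was handed in at about 33 s of the 109 s allowed.

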